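Take the egg pan off the heat and hold up the egg rack

ROBOT

A 6-joint arm with a two-finger parallel gripper is mounted at the origin on a cart in front of the work surface, level with it; the furniture and walls round the work are solid. World frame = base frame: x ahead of the robot, y to its left, z up, the work surface at z = 0. Lengths are in m, angles in rad, forces in N, time in s.
With the tool pointing down it reaches from about 0.35 to 0.775 m from the base axis. Payload 7.3 kg.
Tool frame: the origin (TCP) lies midway between the tips of the shut fingers; the grasp point (between the pads) lies 19 mm behind it; z points along the fingers, y is the line along which they close (so a half turn about z gives the same grasp; the last joint's range is limited). The gripper opens to 92 mm and grips with 3 to 60 N. Pads are 19 mm wide; open, the fingers measure 130 mm over their backs; the gripper's body (75 mm by 190 mm) begins 47 mm behind the grasp point.
Start: joints at [-1.283, 0.342, 1.524, -0, 1.275, -0.146], TCP at [0.221, -0.476, 0.227] pointing down, gripper open.
Joint ranges: [-2.53, 2.53], [-0.77, 2.02], [0.04, 2.7], [-1, 4.14], [0.28, 2.66], [-3.11, 3.11]. Speed limits (rad/s): [2.57, 2.57, 3.14, 3.14, 3.14, 3.14].

INTERFACE

Orientations are given as [roll, pitch, yaw] about the fixed x, y, z axes, in that order (R = Rz(yaw) Ry(pitch) Rx(roll)).
In Python, from cell import monitor, vision, workorder gives the robot as it stands.
- The arm moves only by the tool move_arm, never from a script. Its argument "rows" is a list of rows, each a list of 5 numbers: the shift along the world's x, y, z in mm, then the turn about the world's z in rad, then the closure, from -1 (fully open) to 1 (shut). A call has 1 to 12 rows; each row shifts and turns the commanded pose from where the row before left it; what a row does not reach is not made up. A row lasts 1/10 s, in which the tool goes at most 50 mm and 8.59 degrees, less where a joint would pass 70% of its speed; a pose out of reach is approached as far as the arm can. A call is refused whole if a number of a shift passes 50 or a number of a turn 0.15, either way. A call with a gripper value outside its range is refused whole. The fingers move at their own pace and stop on an object; "newtons" is the grip in N (left out, the last holds). Time passes only in rows, so rows that do not move let the fingers close. It gives the time, the measured TCP pose, the force, the opening and the grip force at its end, in the units of the state.
- monitor.observe(): the state, without advancing time (a new reading comes with each control period).
- vision.read_camera(name): name is "scene" or "top"; returns the picture (384x512x3 uint8, red, green, blue); there is no depth.
- vision.get_calibration(name): a dict with "K" (3x3 intrinsics, pixels), "T" (4x4, takes a point from camera to world coordinates). Camera axes: x right, y up, looking along -z (the intrinsics and any distortion apply to the point x, -y, -z); pixel columns grow to the right and rows downward; lengths in m; the calibration is good to about 2 mm. A picture is of the moment at which its call begins. get_calibration takes no time and is no camera call.
- workorder.hand_in(): hands the job in; it is judged then, once.
The state is a dict: "time": time; "qpos": joint angles; "qvel": joint speeds; "joint_efforts": joint torques, N m; "tool_pos": TCP position; "tool_rot": TCP orientation; "contact_force": force on the tool from outside, world axes, zero at the start; "torque": the same for the moment, N m; "opening": finger opening in m; "grip_force": force on a finger pad.
Only numpy, scipy, OpenCV 4.12 (cv2) and the standard library are available. Lean on these libraries where they do the work, as an engineer would, in place of code of your own. Each camera call takes 0.05 s, during which the arm holds its last target. There are 200 camera calls.

TASK

The eggs are done. Slide the saucepan across the hob from the big ring to the small ring, setting it centrally there, without lifting or tipping it and with the egg rack still standing in it; then take the rack by its upright black grip, lift it straight up out of the pan with both eggs in their cups, and hold it still and level right above the pan, its feet about 5 cm over the pan's rim, so that I can take the eggs off. Finish while you are still holding it up, leave the pan on the small ring, and do not disturb the egg cups and the teaspoon that lie ready.

Things in the scene. Friction and masses are not known exactly. Their poses are not given: they have to be found in the camera images.
- hob: portable induction hob, a black glass plate 260 mm (its x) by 430 mm (its y) on a grey housing, fixed to the worktop. Origin: centre of its underside; z up, -x is its front edge with the touch keys. The flat glass on which the pan slides is 42 mm above the origin
- big_ring: the large cooking ring printed on the glass in light grey, 188 mm across, with ticks and a small cross at its centre; it is at the left or the right half of the hob. Origin: its centre, on the glass. Flat marking, nothing to bump into. The pan starts on this ring
- small_ring: the small cooking ring printed on the glass, 144 mm across, like the other, 200 mm from it along the hob's y. Origin: its centre, on the glass. The pan has to go here
- saucepan: loose steel saucepan, 150 mm outside diameter, 75 mm high, inside 144 mm, base 4 mm; with rack and eggs about 0.7 kg. Origin: centre of its underside; z up. One straight, level, black handle leaves the wall along the pan's -x: 18 mm wide, 16 mm thick, its middle 60 mm above the pan's underside, black part 92 to 213 mm from the pan's axis. Friction on the glass about 0.6
- pan_handle (a point): grip point in the middle of the saucepan's handle, 140 mm from the pan's axis along the pan's -x and 60 mm above its underside (axes as the pan's)
- egg_rack: loose egg rack of stainless wire on four wire feet inside the saucepan: a wire ring 135 mm across, 38 mm above the feet, with four open egg cups round a central stem; 0.14 kg. Origin: centre between the feet, at their underside (in the pan, 4 mm above the pan's underside); z up along the stem. About 3 mm play to the pan's wall
- rack_grip (a point): middle of the rack's upright black grip on top of the stem, on the rack's axis, 125 mm above its origin. The grip is a round barrel 24 mm across, 103 to 145 mm above the rack's origin, all of it above the pan's rim and the eggs, so it can be pinched from above at any yaw
- egg_1: loose brown egg, 43 mm across, 57 mm high, 60 g, standing blunt end down in one cup of the rack, 39 mm from the stem along the rack's +x. Origin: its lowest point; z up
- egg_2: the other brown egg, the same, in the cup across the stem from it, along the rack's -x
- cup_1 (a point): where the underside of egg_1 sits in its cup, 13 mm above the rack's origin (a point of the rack)
- cup_2 (a point): where the underside of egg_2 sits in its cup, likewise
- egg_cup_wood: loose turned beech egg cup, 47 mm across, 57 mm high, on the worktop to the left of the hob; to be left alone. Origin: centre of its underside
- egg_cup_blue: loose glazed blue egg cup, 46 mm across, 53 mm high, on the worktop near the wooden one; to be left alone. Origin: centre of its underside
- teaspoon: loose teaspoon, 139 x 28 x 12 mm, lying on the worktop near the egg cups; to be left alone. Origin: centre of its underside
- coffee_mill: wooden coffee mill, a fixed obstacle on the worktop just left of the hob: box about 155 mm square, 114 mm high, with a brass dome and, at the very top, a crank reaching left, 236 mm high in all; pass above it when coming from the left. Origin: on the underside, the box reaching from -71 to 81 mm along its x and -54 to 98 mm along its y

How it is judged:
By the outcome, as a careful person would: the job done as asked, in the order asked, and still so for the second after the job is handed in, while the arm keeps its last pose, push and grip.
It also fails if it takes over 54 s, if anything falls off the work surface, if the arm or the gripper's body presses on something with over 40 N, if the wrist force passes 120 N, or if a joint passes its speed limit or range.

## Working session

There is one attempt and no reset: what is moved stays moved. The work goes in short steps, Python scripts to look and compute and a tool call to move; the robot and the scene stay as the last step left them, time stands still between calls to the robot, and variables do not carry over. Pictures are saved under pics/ and viewed, at most 10 in all, crops included, and the job is handed in when it is done.

Besides the shell and the picture viewer there is one more tool, called as name(argument=value, ...), one argument or row to a line, values as JSON. move_arm: Moves the arm, as the interface text tells. Its arguments: {"type":"object","properties":{"rows":{"type":"array","items":{"type":"array","items":{"type":"number"}}},"newtons":{"type":"number"}},"required":["rows"]}

```bash
mkdir -p pics; python3 - <<'E'
from cell import monitor, vision
import cv2, numpy as np
print(monitor.observe())
for n in("scene","top"):
    im=vision.read_camera(n); c=vision.get_calibration(n); print(n,c)
    cv2.imwrite(f"pics/{n}0.png",cv2.resize(im[:,:,::-1],(800,600),interpolation=cv2.INTER_CUBIC))
E
```

```text
{'time': 0.0, 'qpos': array([-1.28300865e+00,  3.42740244e-01,  1.52502061e+00, -1.09642795e-05,
        1.27538119e+00, -1.45943182e-01]), 'qvel': array([ 8.34461750e-04, -5.72511163e-04,  6.03262727e-05,  1.55089211e-03,
       -9.42005659e-04,  1.18741347e-03]), 'joint_efforts': array([-1.68576635e-04, -4.31240201e+01, -2.44218206e+01,  7.17753125e-02,
        5.59608615e-02, -1.60040913e-04]), 'tool_pos': array([ 0.22056429, -0.47597496,  0.22603461]), 'tool_rot': array([-3.14005820e+00, -2.14948865e-04,  4.33733898e-01]), 'contact_force': array([0.26219293, 0.97027507, 0.29830116]), 'torque': array([-0.02257018, -0.01361427, -0.03388232]), 'grip_force': 0.0, 'opening': 0.09190290599096346}
scene {'K': array([[445.25081745,   0.        , 252.34345703],
       [  0.        , 445.25081745, 187.19530921],
       [  0.        ,   0.        ,   1.        ]]), 'T': array([[ 0.93609848,  0.17308143, -0.30620654,  0.09228362],
       [-0.35161242,  0.43720418, -0.8277809 , -1.21093661],
       [-0.00939873,  0.88255047,  0.47012375,  0.75642339],
       [ 0.        ,  0.        ,  0.        ,  1.        ]])}
top {'K': array([[372.54454687,   0.        , 253.90059278],
       [  0.        , 372.54454687, 191.11298306],
       [  0.        ,   0.        ,   1.        ]]), 'T': array([[ 0.01019748,  0.99401547, -0.1087624 ,  0.38537637],
       [-0.99965661,  0.01275966,  0.02288768, -0.11513336],
       [ 0.02413848,  0.10849166,  0.99380425,  1.0652286 ],
       [ 0.        ,  0.        ,  0.        ,  1.        ]])}
```

View pics/scene0.png

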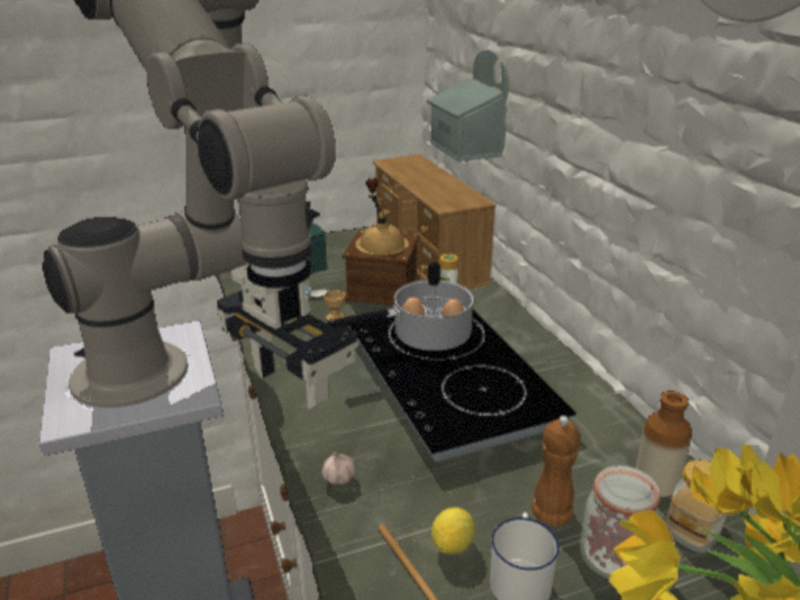

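View pics/top0.png

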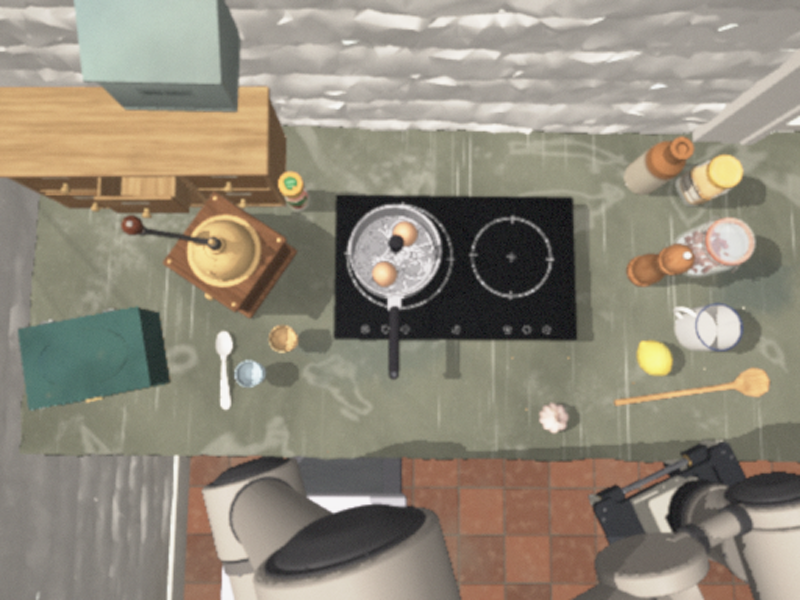

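The top view shows the pan at (394,251) on the left ring with its handle towards the robot, end at (393,376). The small ring's cross is at (512,257), and the grip top is at about (397,242). I'll take enlarged crops for measuring.

```bash
cat > h.py <<'E'
import numpy as np
from cell import vision
C={n:vision.get_calibration(n) for n in("scene","top")}
def ray(n,u,v):
    K,T=C[n]["K"],C[n]["T"]
    d=np.array([(u-K[0,2])/K[0,0],-(v-K[1,2])/K[1,1],-1.])
    d=T[:3,:3]@d; return T[:3,3],d/np.linalg.norm(d)
def at_z(n,u,v,z):
    o,d=ray(n,u,v); return o+d*(z-o[2])/d[2]
def tri(a,b):  # top px, scene px
    o1,d1=ray("top",*a);o2,d2=ray("scene",*b)
    s=np.linalg.lstsq(np.c_[d1,-d2],o2-o1,rcond=None)[0]
    p,q=o1+s[0]*d1,o2+s[1]*d2
    return (p+q)/2,np.linalg.norm(p-q)
def proj(n,p):
    K,T=C[n]["K"],C[n]["T"]
    c=T[:3,:3].T@(np.array(p)-T[:3,3]); return K[0,0]*c[0]/-c[2]+K[0,2],-K[1,1]*c[1]/-c[2]+K[1,2]
E
python3 - <<'E'
from cell import vision
import cv2
def crop(n,x,y,w,h,s):
    im=vision.read_camera(n)[y:y+h,x:x+w,::-1]
    cv2.imwrite(f"pics/{n}1.png",cv2.resize(im,None,fx=s,fy=s,interpolation=cv2.INTER_CUBIC))
crop("top",210,120,160,120,5)
crop("scene",210,160,160,120,5)
E
```

```text
(no output)
```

View pics/top1.png

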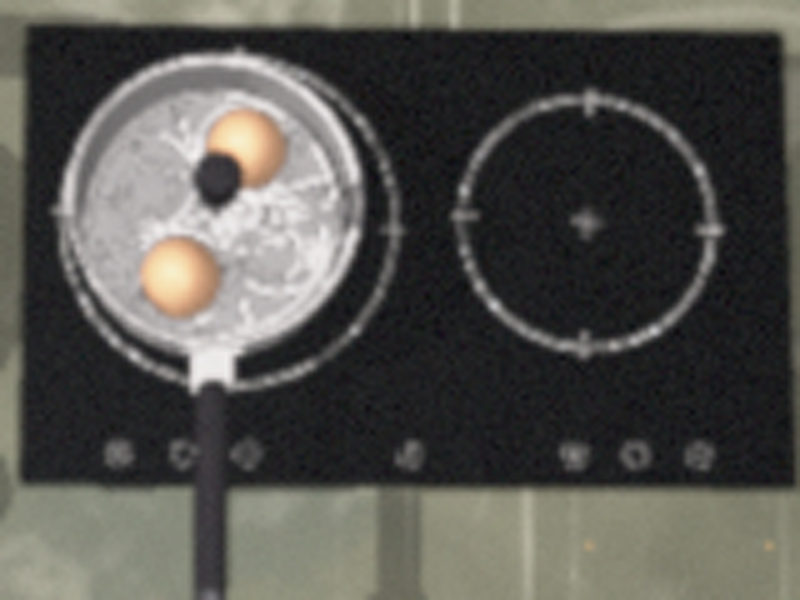

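View pics/scene1.png

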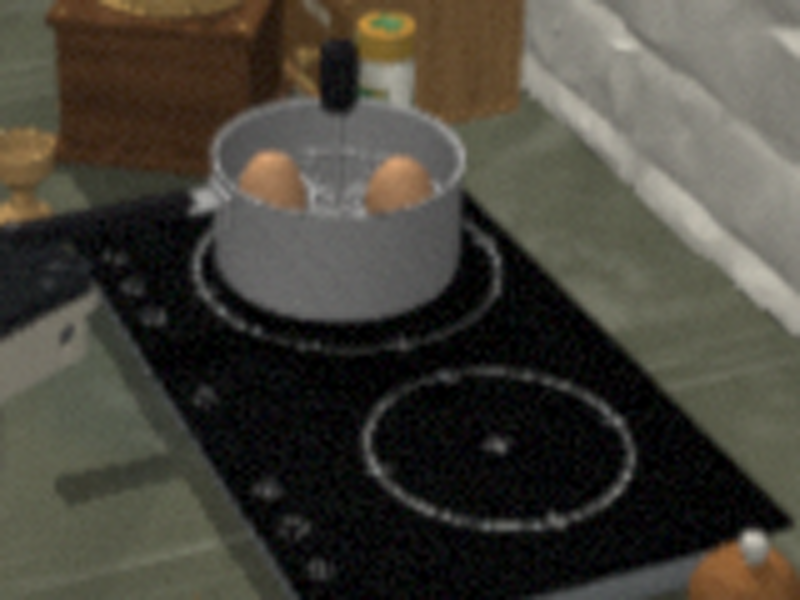

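Top crop: small-ring cross at (586,224), rim from 67 to 365 across and 55 to 357 down (centre about (215,206)), handle centreline from (211,385) to (210,595), grip blob centre (218,178). Scene crop: cross at (497,446), grip centre (339,76), rim extents 211–466 and 98–212.

```bash
python3 - <<'E'
from h import *
t=lambda x,y:(210+(x-2)/5,120+(y-2)/5)
s=lambda x,y:(210+(x-2)/5,160+(y-2)/5)
np.set_printoptions(precision=4,suppress=True)
print("ring",tri(t(586,224),s(497,446)),at_z("top",*t(586,224),.042))
print("grip",tri(t(218,180),s(339,76)))
print("ticks L/R/T/B small",[at_z("top",*t(*p),.042)[:2] for p in((463,215),(713,231),(591,98),(584,347))])
print("big L/R T/B",[at_z("top",*t(*p),.042)[:2] for p in((60,211),(396,230),(239,52))])
for e in((67,206),(365,206),(215,55),(215,357)): print("rim",at_z("top",*t(*e),.117)[:2])
print("handle",[at_z("top",*t(*p),.110)[:2] for p in((211,385),(210,595))])
# handle by two views: junction of white bracket w/ black / rim-left
print("bracket",tri(t(213,385),s(192,204)))
E
```

```text
ring (array([ 0.5751, -0.3419,  0.0427]), np.float64(1.4416077920074344e-05)) [ 0.5752 -0.342   0.042 ]
grip (array([ 0.5704, -0.1331,  0.1702]), np.float64(0.0003078953949264508))
ticks L/R/T/B small [array([ 0.5793, -0.2729]), array([ 0.5723, -0.4135]), array([ 0.6473, -0.3457]), array([ 0.5059, -0.3401])]
big L/R T/B [array([ 0.5782, -0.048 ]), array([ 0.5702, -0.2354]), array([ 0.6705, -0.1468])]
rim [ 0.5668 -0.0565]
rim [ 0.569  -0.2105]
rim [ 0.6478 -0.132 ]
rim [ 0.4894 -0.1336]
handle [array([ 0.4756, -0.1319]), array([ 0.3683, -0.1325])]
bracket (array([ 0.4766, -0.1331,  0.1028]), np.float64(0.0005151727552070884))
```

The pan axis is at about (0.5685, -0.1335), with the handle almost exactly along -x at z of about 0.102. The required shift is about (+7, -208) mm. Moving above the handle close to the pan (105 mm from the axis), which cuts the swing moment.

move_arm(
  rows=[
    [20,28.5,0,-0.036,-1],
    [20,28.5,0,-0.036,-1],
    [20,28.5,0,-0.036,-1],
    [20,28.5,0,-0.036,-1],
    [20,28.5,0,-0.036,-1],
    [20,28.5,0,-0.036,-1],
    [20,28.5,0,-0.036,-1],
    [20,28.5,0,-0.036,-1],
    [20,28.5,0,-0.036,-1],
    [20,28.5,0,-0.036,-1],
    [20,28.5,0,-0.036,-1],
    [23,30,0,-0.038,-1],
  ],
  newtons=60,
)

```text
time: 1.4
tool_pos: [0.4641, -0.1316, 0.2267]
tool_rot: [3.141, 0.0, -0.002]
contact_force: [0.2, -0.8, 0.7]
opening: 0.0914
grip_force: 0.0
```

move_arm(
  rows=[
    [0,-1,-30,0,-1],
    [0,0,-30,0,-1],
    [0,0,-30,0,-1],
    [0,0,-25,0,-1],
    [0,0,-15,0,-1],
    [0,0,-10,0,-1],
    [0,0,-4,0,-1],
    [0,0,0,0,-1],
  ],
)

```text
time: 2.2
tool_pos: [0.4637, -0.1339, 0.0827]
tool_rot: [3.142, 0.0, -0.0]
contact_force: [0.2, -0.1, 0.2]
opening: 0.0919
grip_force: 0.0
```

```bash
python3 - <<'E'
from cell import vision
import cv2
im=vision.read_camera("scene")[170:260,190:310,::-1]
cv2.imwrite("pics/s2.png",cv2.resize(im,None,fx=6,fy=6,interpolation=cv2.INTER_CUBIC))
E
```

```text
(no output)
```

View pics/s2.png

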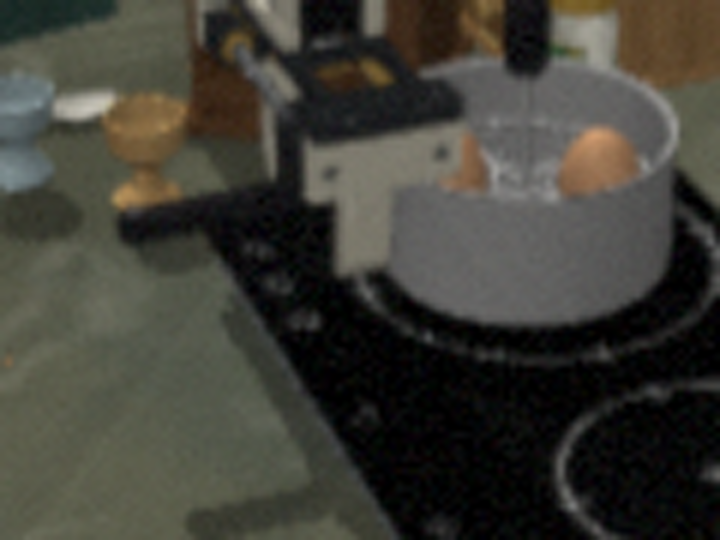

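The fingers straddle the handle close to the pan wall without touching it: the near finger is at (360,230) and the handle runs from (125,225) to behind the finger. Closing.

move_arm(
  rows=[
    [0,0,0,0,0.5],
    [0,0,0,0,0.7],
    [0,0,0,0,1],
    [0,0,0,0,1],
    [0,0,0,0,1],
    [0,0,0,0,1],
    [0,0,0,0,1],
    [0,0,0,0,1],
  ],
)

```text
time: 3.05
tool_pos: [0.4637, -0.1339, 0.0827]
tool_rot: [3.142, 0.0, -0.0]
contact_force: [0.3, 0.3, 0.1]
opening: 0.0322
grip_force: 0.0
```

move_arm(
  rows=[
    [0,0,0,0,1],
    [0,0,0,0,1],
    [0,0,0,0,1],
    [0,0,0,0,1],
    [0,0,0,0,1],
  ],
)

```text
time: 3.55
tool_pos: [0.4633, -0.1336, 0.0826]
tool_rot: [-3.141, 0.001, -0.0]
contact_force: [-2.2, 2.0, 1.6]
opening: 0.0173
grip_force: 61.4
```

move_arm(
  rows=[
    [0,-2,0,0,1],
    [0,-4,0,0,1],
    [0,-6,0,0,1],
    [0,-8,0,0,1],
    [0,-8,0,0,1],
    [0,-8,0,0,1],
    [0,-8,0,0,1],
    [0,-8,0,0,1],
    [0,-6,0,0,1],
    [0,-4,0,0,1],
    [0,-2,0,0,1],
    [0,0,0,0,1],
  ],
)

```text
time: 4.75
tool_pos: [0.4637, -0.1976, 0.0826]
tool_rot: [-3.141, 0.0, 0.0]
contact_force: [0.5, 4.4, 0.4]
opening: 0.0175
grip_force: 61.4
```

```bash
python3 - <<'E'
from cell import vision,monitor
import cv2
print(monitor.observe()["torque"])
im=vision.read_camera("top")[120:240,210:370,::-1]
cv2.imwrite("pics/t3.png",cv2.resize(im,None,fx=5,fy=5,interpolation=cv2.INTER_CUBIC))
E
```

```text
[0.66090467 0.0287114  0.50112227]
```

View pics/t3.png

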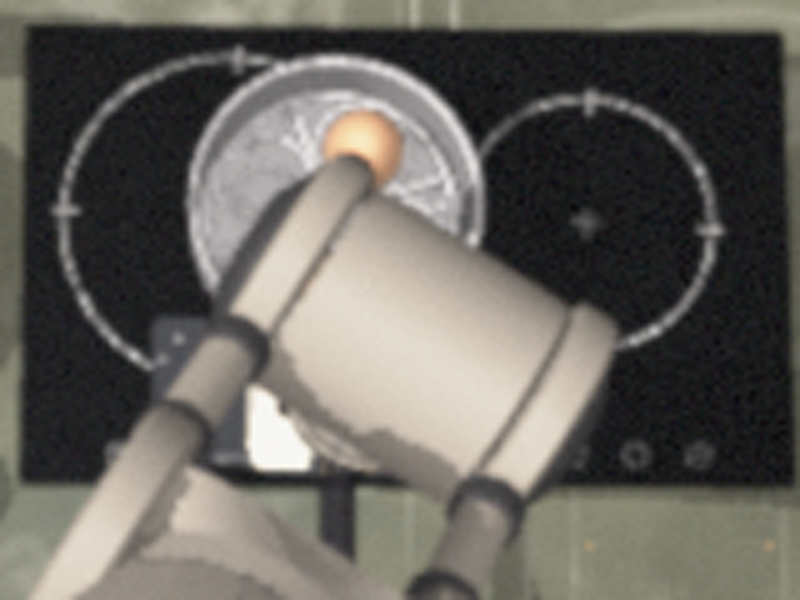

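The pan follows rigidly: its rim spans 188–486, so the centre is at x=337 (a 122 px shift, about 63 mm), and the handle is still straight. Continuing the remaining (+7, -145) mm.

move_arm(
  rows=[
    [0,-2,0,0,1],
    [0,-4,0,0,1],
    [0.5,-6,0,0,1],
    [0.5,-8,0,0,1],
    [0.5,-8,0,0,1],
    [0.5,-8,0,0,1],
    [0.5,-8,0,0,1],
    [0.5,-8,0,0,1],
    [0.5,-8,0,0,1],
    [0.5,-8,0,0,1],
    [0.5,-8,0,0,1],
    [0.5,-8,0,0,1],
  ],
)

```text
time: 6.0
tool_pos: [0.4685, -0.2811, 0.0826]
tool_rot: [-3.14, 0.001, 0.001]
contact_force: [0.2, 7.4, 2.4]
opening: 0.0174
grip_force: 61.5
```

move_arm(
  rows=[
    [0,-8,0,0,1],
    [0,-8,0,0,1],
    [0.5,-8,0,0,1],
    [0.5,-8,0,0,1],
    [0.5,-8,0,0,1],
    [0.5,-7,0,0,1],
    [0,-6,0,0,1],
    [0,-4,0,0,1],
    [0,-3,0,0,1],
    [0,-1,0,0,1],
    [0,0,0,0,1],
    [0,0,0,0,1],
  ],
)

```text
time: 7.2
tool_pos: [0.4707, -0.3421, 0.0826]
tool_rot: [-3.14, 0.001, 0.001]
contact_force: [0.5, 5.7, 1.4]
opening: 0.0176
grip_force: 61.5
```

```bash
python3 - <<'E'
from cell import vision,monitor
import cv2
print(monitor.observe()["torque"])
im=vision.read_camera("top")[120:240,210:370,::-1]
cv2.imwrite("pics/t4.png",cv2.resize(im,None,fx=5,fy=5,interpolation=cv2.INTER_CUBIC))
E
```

```text
[0.89179182 0.03909494 0.50502049]
```

View pics/t4.png

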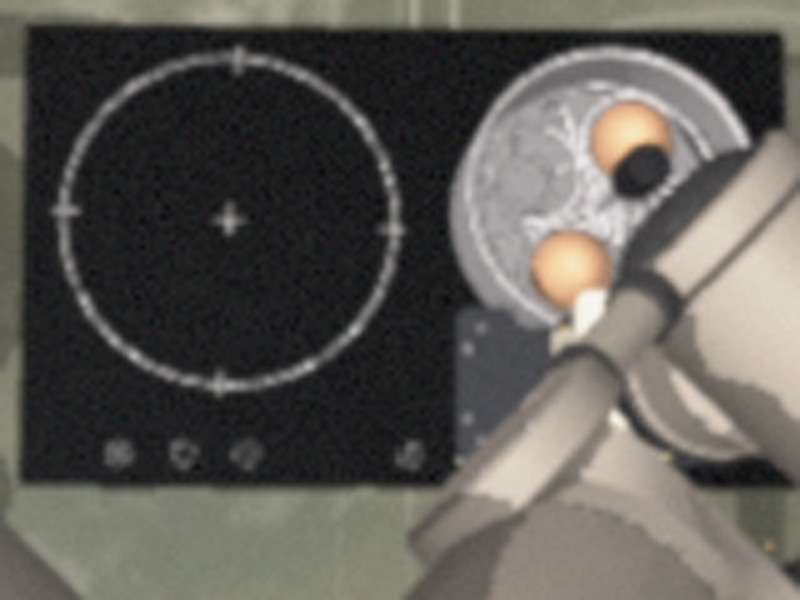

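The pan now covers the small ring: rim left edge 466, top 46, so its centre is at about (615,197). The big ring's cross is free at (229,219). Releasing the handle and backing up along z; I'll check centring afterwards.

```bash
python3 - <<'E'
from h import *
t=lambda x,y:(210+(x-2)/5,120+(y-2)/5)
print("big",at_z("top",*t(229,219),.042),"small",at_z("top",*t(586,224),.042))
print("pan old",at_z("top",*t(215,206),.117),"new",at_z("top",*t(615,197),.117))
for p in ((466,197),(615,46)): print(at_z("top",*t(*p),.117))
E
```

```text
big [ 0.57509293 -0.14208545  0.042     ] small [ 0.57518675 -0.34201518  0.042     ]
pan old [ 0.56789406 -0.13280644  0.117     ] new [ 0.57572806 -0.34069319  0.117     ]
[ 0.57456529 -0.26298002  0.117     ]
[ 0.65617806 -0.34172657  0.117     ]
```

move_arm(
  rows=[
    [0,0,0,0,0.6],
    [0,0,0,0,0.3],
    [0,0,0,0,0],
    [0,0,0,0,-0.3],
    [0,0,0,0,-1],
    [0,0,0,0,-1],
    [0,0,0,0,-1],
    [0,0,0,0,-1],
  ],
)

```text
time: 8.05
tool_pos: [0.4707, -0.3429, 0.0827]
tool_rot: [3.141, -0.0, -0.0]
contact_force: [0.7, -0.9, 0.2]
opening: 0.0699
grip_force: 0.0
```

The pan centre of about (0.5757, -0.341) is within 1–2 mm of the ring at (0.5752, -0.342), so it is centred. Rising, then looking at the grip.

move_arm(
  rows=[
    [0,0,10,0,-1],
    [0,0,20,0,-1],
    [0,0,40,0,-1],
    [0,0,45,0,-1],
    [-15,15,35,0,-1],
    [-35,35,0,0,-1],
    [-35,35,0,0,-1],
    [-10,35,0,0,-1],
    [0,30,0,0,-1],
    [0,0,0,0,-1],
  ],
)

```text
time: 9.05
tool_pos: [0.3751, -0.1902, 0.2339]
tool_rot: [3.142, -0.001, 0.002]
contact_force: [0.2, -0.5, -0.1]
opening: 0.092
grip_force: 0.0
```

```bash
python3 - <<'E'
from cell import vision
import cv2,numpy as np
a=vision.read_camera("top")[130:230,290:370,::-1]
b=vision.read_camera("scene")[180:280,265:345,::-1]
cv2.imwrite("pics/c5.png",cv2.resize(np.hstack([a,b]),None,fx=5,fy=5,interpolation=cv2.INTER_CUBIC))
E
```

```text
(no output)
```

View pics/c5.png

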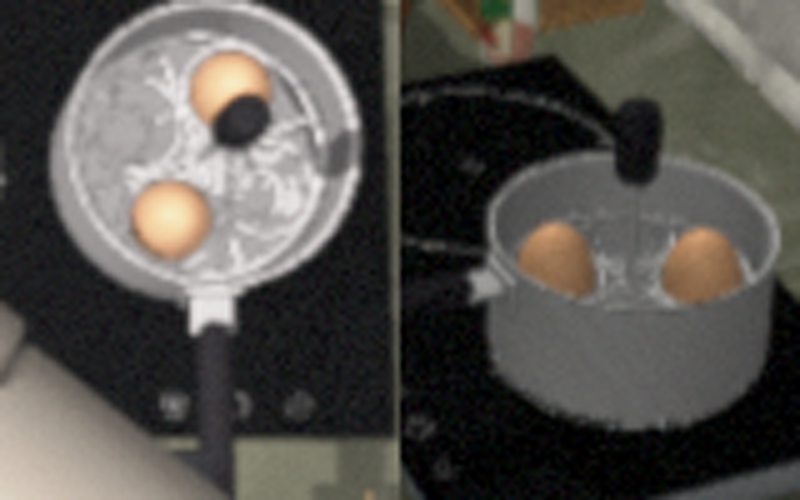

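The pan covers the small ring evenly with both eggs upright; in the composite, the grip centre is at (242,119) in the top half and (638,142) in the scene half. The rim spans 65–362 across.

```bash
python3 - <<'E'
from h import *
t=lambda x,y:(290+(x-2)/5,130+(y-2)/5)
s=lambda x,y:(265+(x-402)/5,180+(y-2)/5)
print("grip",tri(t(242,120),s(638,142)))
print("rim",[at_z("top",*t(*p),.117)[:2] for p in((65,148),(362,148),(213,296),(213,-2))])
print("handle",[at_z("top",*t(*p),.11)[:2] for p in((213,330),(216,430))])
E
```

```text
grip (array([ 0.57809657, -0.34133709,  0.16998059]), np.float64(0.001410675519708049))
rim [array([ 0.57403065, -0.26245736]), array([ 0.57635067, -0.41765273]), array([ 0.49773407, -0.33865559]), array([ 0.65508507, -0.34065823])]
handle [array([ 0.48083142, -0.34007999]), array([ 0.42910439, -0.34097454])]
```

move_arm(
  rows=[
    [10,-8,0,0,-1],
    [22,-16,0,0,-1],
    [25,-19,0,0,-1],
    [25,-19,0,0,-1],
    [25,-19,0,0,-1],
    [25,-19,0,0,-1],
    [25,-19,0,0,-1],
    [22,-16,0,0,-1],
    [15,-10,0,0,-1],
    [9,-6,0,0,-1],
    [0,0,0,0,-1],
  ],
)

```text
time: 10.25
tool_pos: [0.5796, -0.3461, 0.2307]
tool_rot: [-3.141, 0.001, -0.002]
contact_force: [-0.1, 0.4, -0.1]
opening: 0.0917
grip_force: 0.0
```

move_arm(
  rows=[
    [0,0,-10,0,-0.3],
    [0,0,-20,0,-0.1],
    [0,0,-20,0,0],
    [0,0,-15,0,0],
    [0,0,-10,0,0],
    [0,0,-6,0,0],
    [0,0,-1,0,0],
    [0,0,0,0,0],
  ],
  newtons=40,
)

```text
time: 11.05
tool_pos: [0.5789, -0.344, 0.1513]
tool_rot: [3.141, -0.001, -0.0]
contact_force: [-0.4, -0.1, 0.1]
opening: 0.0462
grip_force: 0.0
```

move_arm(
  rows=[
    [0,2,0,0,0.1],
    [0,0,0,0,0.3],
    [0,0,0,0,0.4],
    [0,0,0,0,0.5],
    [0,0,0,0,0.6],
    [0,0,0,0,0.7],
    [0,0,0,0,0.8],
    [0,0,0,0,1],
    [0,0,0,0,1],
    [0,0,0,0,1],
    [0,0,0,0,1],
  ],
)

```text
time: 12.15
tool_pos: [0.5788, -0.342, 0.1509]
tool_rot: [3.141, -0.0, -0.0]
contact_force: [1.7, -0.1, 2.1]
opening: 0.0233
grip_force: 40.0
```

move_arm(
  rows=[
    [0,0,1,0,1],
    [0,0,2,0,1],
    [0,0,4,0,1],
    [0,0,6,0,1],
    [0,0,7,0,1],
    [0,0,7,0,1],
    [0,0,7,0,1],
    [0,0,7,0,1],
    [0,0,7,0,1],
    [0,0,7,0,1],
    [0,0,6,0,1],
    [0,0,6,0,1],
  ],
)

```text
time: 13.35
tool_pos: [0.5787, -0.3419, 0.2182]
tool_rot: [3.141, -0.0, -0.0]
contact_force: [0.0, -0.5, -2.2]
opening: 0.0234
grip_force: 40.0
```

move_arm(
  rows=[
    [0,0,6,0,1],
    [0,0,7,0,1],
    [0,0,7,0,1],
    [0,0,7,0,1],
    [0,0,7,0,1],
    [0,0,7,0,1],
    [0,0,6,0,1],
    [0,0,4,0,1],
    [0,0,2,0,1],
    [0,0,1,0,1],
    [0,0,0,0,1],
    [0,0,0,0,1],
  ],
)

```text
time: 14.55
tool_pos: [0.5786, -0.3418, 0.2714]
tool_rot: [-3.141, 0.0, -0.0]
contact_force: [0.1, 0.8, -2.9]
opening: 0.0235
grip_force: 40.0
```

```bash
python3 - <<'E'
from cell import vision
import cv2,numpy as np
a=vision.read_camera("top")[130:230,290:370,::-1]
b=vision.read_camera("scene")[155:255,265:345,::-1]
cv2.imwrite("pics/c6.png",cv2.resize(np.hstack([a,b]),None,fx=5,fy=5,interpolation=cv2.INTER_CUBIC))
E
```

```text
(no output)
```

View pics/c6.png

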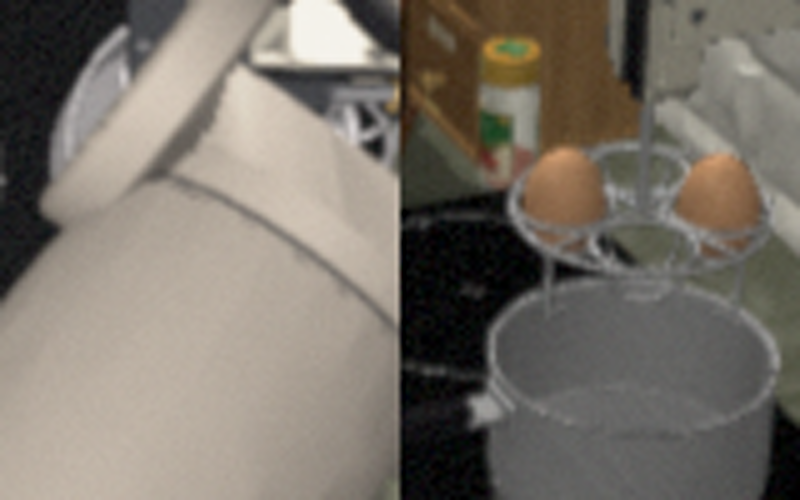

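The scene half shows the rack level above the empty pan with both eggs in their cups at (566,200) and (720,200). The pan rim (488–780) hasn't moved. The lift was 120.5 mm, so the feet are about 5 cm above the rim. Handing in.

move_arm(
  rows=[
    [0,0,0,0,1],
    [0,0,0,0,1],
    [0,0,0,0,1],
    [0,0,0,0,1],
    [0,0,0,0,1],
  ],
)

```text
time: 15.15
tool_pos: [0.5787, -0.3419, 0.2717]
tool_rot: [3.141, 0.0, -0.0]
contact_force: [-0.1, -0.2, -2.9]
opening: 0.0231
grip_force: 40.0
```

```bash
python3 -c "
from cell import workorder
print(workorder.hand_in())"
```

```text
the job is handed in; nothing more can be done
None
```

The job is handed in at 15 s: the pan sits on the small ring, centred to about 2 mm, and the arm is holding the rack level above it with both eggs in their cups and its feet about 5 cm over the rim.

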